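# Put the hand tools back in their fitted trays

### The arm

A 6-joint arm with a two-finger parallel gripper is mounted at the origin on the work surface. World frame = base frame: x ahead of the robot, y to its left, z up, the work surface at z = 0. Lengths are in mm, angles in rad, forces in N, time in s.
With the tool pointing down it reaches from about 275 to 975 mm from the base axis. Payload 8.4 kg.
Tool frame: the origin (TCP) lies midway between the tips of the shut fingers; the grasp point (between the pads) lies 19 mm behind it (robot.grip_depth is the distance from the TCP to the grasp point, in mm); z points along the fingers, y is the direction in which the jaws open and shut (so a half turn about z gives the same grasp; the last joint's range is limited). The gripper opens to 92 mm and grips with 3 to 60 N. Pads are 20 mm wide; open, the fingers measure 128 mm over their backs; the gripper's body (75 mm by 189 mm) begins 69 mm behind the grasp point.
Start: joints at [1.173, 0.353, 1.633, -0, 1.155, -0.002], TCP at [240.965, 576.683, 214.583] pointing down, gripper open.
Joint ranges: [-2.63, 2.63], [-0.92, 2.1], [0.06, 2.66], [-1.3, 4.44], [0, 2.69], [-3.02, 3.02]. Speed limits (rad/s): [2.22, 2.22, 2.79, 3.14, 3.14, 3.14].

### API

Orientations are given as a unit quaternion [x, y, z, w].
In Python, from rig import robot gives the robot as it stands.
- The arm moves only by the tool send_rows, never from a script. Its argument "plan" is a list of rows, each an object with "offset": the shift along the world's x, y, z in m, a list of three; "turn": the turn, a rotation vector about the world's x, y, z in rad, a list of three; "fingers": the gripper command: -1 is shut, 1 is fully open, values between are in proportion. A call has exactly 8 rows; each row is the pose to reach, as a shift and turn from the pose measured when the call began; what a row does not reach only later rows make up. A row lasts 1/8 s, in which the tool goes at most 62.5 mm and 10.7 degrees, less where a joint would pass 70% of its speed; a pose out of reach is approached as far as the arm can. A call with a gripper value outside its range is refused whole. The fingers move at their own pace and stop on an object; "grip_force" is the grip in N (left out, the last holds). Time passes only in rows, so rows that repeat a pose let the fingers close, or fill a call up. It gives the time, the measured TCP pose, the force and the opening at its end, in the units of the state.
- robot.sense(): the state, without advancing time (a new reading comes with each control period).
- robot.snapshot(name): name is "scene" or "top" or "wrist"; returns a dict with "img" (384x512x3 uint8, red, green, blue), "camera_matrix" (3x3 intrinsics, pixels), "R" (3x3) and "t" (3): a world point X has camera coordinates R X + t. Camera axes: x right, y down, z forward; pixel columns grow to the right and rows downward; lengths in mm; the calibration is good to about 2 mm. A picture is of the moment at which its call begins. There is no depth.
- robot.finish_job(): hands the job in, once; it reports no verdict.
Trained networks look in a picture, given as the dict that the camera call returned (one of the last four; its "shot" number tells which), for a name from the list of things; names that differ only in an ending like _2 or _b are one class to them, and where a whole thing is asked for, a point or a joint stands for the part that bears it (a point fixed in the world has none). Each returns a list of dicts, best first, with "confidence" (0 to 1); they miss things now and then, are a little off and sometimes report something else, mostly with a low value. They report only what shows in the picture. A call takes as long as a camera call.
- robot.search_frame(label, picture): "bbox" ([centre column, centre row, width, height] in pixels, round what is visible of it).
The state is a dict: "time_s": time; "q": joint angles; "qvel": joint speeds; "joint_efforts": joint torques, N m; "tcp_pos": TCP position; "ee_rot": TCP orientation; "contact_force": force on the tool from outside, world axes, zero at the start; "ft_torque": the same for the moment, N m; "grip_width": opening from 0.0 (shut) to 1.0 (fully open).
Only numpy, scipy, OpenCV 4.12 (cv2) and the standard library are available. Lean on these libraries where they do the work, as an engineer would, in place of code of your own. Each camera call takes 0.05 s, during which the arm holds its last target.

### The job

Clear the bench: put the block plane, the mallet, the chisel and the try square each back into the wooden tray whose recess is cut to its outline, lying flat and fully down in the recess. Set the tools down, do not drop them, and leave the jar of screws standing where it is.

Things in the scene. Friction and masses are not known exactly. Their poses are not given: they have to be found in the camera images.
- plane_grip (a point): Metal block plane on its sole, 135 (x, brass knob on the nose at +x) x 42 mm (y), 0.5 kg. Straight parallel iron sides to 26 mm height, cap rising to 55 mm at the rear. Point: mid length, mid width, 22 mm above the sole. Grip here across the sides (along y).
- mallet_grip (a point): Wooden mallet lying flat, 180 mm long, 0.3 kg. Point: where to grip, on the handle's axis, 25 mm above the mallet's underside. From it, in x: head (90 mm in y, 50 tall) from -80 to -20 mm, handle (28 mm wide in y, 22 deep, underside 14 mm up) from -20 to +100 mm; balance at about -30 mm. Grip across the handle (along y).
- chisel_grip (a point): Bench chisel lying flat, 180 mm long, 0.15 kg. Point: where to grip, on the handle's axis, 16 mm above its underside. From it, in x: octagonal wooden handle, 32 mm across flats, from -74 to +20 mm, resting on the bench; 12 mm wide steel blade, in the air, to +106 mm. Grip across the handle (along y).
- square_grip (a point): L-shaped try square lying flat, 0.2 kg. Point: where to grip, in the dark wood stock, 9 mm above its underside. From it: stock (28 mm in y, 18 thick) from -62 to +38 mm in x; steel blade 2 mm thin, 9 mm up, from -62 to -38 mm in x, reaching to +82 mm in y. Grip across the stock (along y).
- plane_spot (a point): Fixed wooden tray 212 (x) x 124 x 20 mm, recess 10 mm deep: a plain rectangle 151 x 58 mm, the tool's outline in black felt on its floor. A 46 mm wide finger groove, as deep, crosses the tray along y, open at both sides. Point: recess floor, mid groove and tray centre. A seated tool's own point is 22 mm straight above, same heading (or turned half round).
- mallet_spot (a point): Fixed wooden tray 212 (x) x 124 x 20 mm, recess 10 mm deep: a T, 106 mm wide for the head at -x, 44 mm for the handle to +x, the tool's outline in black felt on its floor. A 46 mm wide finger groove, as deep, crosses the tray along y, open at both sides. Point: recess floor, mid groove on the handle line; tray centre at x +10. A seated tool's own point is 25 mm straight above, same heading.
- chisel_spot (a point): Fixed wooden tray 212 (x) x 124 x 20 mm, recess 10 mm deep: a long slot, 48 mm wide for the handle at -x, 24 mm for the blade to +x, the tool's outline in black felt on its floor. A 46 mm wide finger groove, as deep, crosses the tray along y, open at both sides. Point: recess floor, mid groove on the slot line; tray centre at x +16. A seated tool's own point is 16 mm straight above, same heading.
- square_spot (a point): Fixed wooden tray 212 (x) x 124 x 20 mm, recess 10 mm deep: an L, 44 mm wide for the stock, 40 mm for the blade to +y at -x, the tool's outline in black felt on its floor. A 46 mm wide finger groove, as deep, crosses the tray along y, open at both sides. Point: recess floor, mid groove on the stock line; tray centre at x -12, y +34. A seated tool's own point is 9 mm straight above, same heading.
- jar_mid (a point): Small jar of screws with a steel lid, 56 mm across, 58 mm tall, standing between the trays. The point is half-way up.

How it is judged (in metres and radians):
At the end, for the whole second after the job is handed in: Each of the four tools lies in its own tray: its listed point within 13 mm, in plan, of the tray's point, on the recess floor (no more than 4 mm above its seated height), level within 0.08 rad, its length along the tray's within 0.25 rad (horizontal distance between plane_grip and plane_spot below 0.013 m and z of plane_grip in the frame of plane_spot below 0.026 m and angle between each of plane_grip, mallet_grip, chisel_grip, square_grip's own z axis and vertical below 0.08 rad and angle between the x axis of plane_grip and the x axis of plane_spot, either way round below 0.25 rad and horizontal distance between mallet_grip and mallet_spot below 0.013 m and z of mallet_grip in the frame of mallet_spot below 0.029 m and angle between the x axis of mallet_grip and the x axis of mallet_spot, either way round below 0.25 rad and horizontal distance between chisel_grip and chisel_spot below 0.013 m and z of chisel_grip in the frame of chisel_spot below 0.02 m and angle between the x axis of chisel_grip and the x axis of chisel_spot, either way round below 0.25 rad and horizontal distance between square_grip and square_spot below 0.013 m and z of square_grip in the frame of square_spot below 0.013 m and angle between the x axis of square_grip and the x axis of square_spot, either way round below 0.25 rad); the robot touches nothing.
It fails at once if the jar of screws is moved by more than 30 mm or knocked over (distance of jar_mid from where it was at the start of the episode above 0.03 m or angle between jar_mid's own z axis and vertical above 0.5 rad).
It fails at once if the block plane is dropped: let go with its point more than 30 mm above its seated height in the tray (height (world z) of plane_grip above 0.062 m and contact force between the fingers and plane below 0.05 N).
It fails at once if the mallet is dropped: let go with its point more than 30 mm above its seated height in the tray (height (world z) of mallet_grip above 0.065 m and contact force between the fingers and mallet below 0.05 N).
It fails at once if the chisel is dropped: let go with its point more than 30 mm above its seated height in the tray (height (world z) of chisel_grip above 0.056 m and contact force between the fingers and chisel below 0.05 N).
It fails at once if the try square is dropped: let go with its point more than 30 mm above its seated height in the tray (height (world z) of square_grip above 0.049 m and contact force between the fingers and square below 0.05 N).
It also fails if it takes over 112 s, if anything falls off the work surface, if the arm or the gripper's body presses on something with over 40 N, if the wrist force passes 120 N, or if a joint passes its speed limit or range.

## Working session

There is one attempt and no reset: what is moved stays moved. The work goes in short steps, Python scripts to look and compute and a tool call to move; the robot and the scene stay as the last step left them, time stands still between calls to the robot, and variables do not carry over. Pictures are saved under pics/ and viewed, and the job is handed in when it is done.

Besides the shell and the picture viewer there is one more tool, called after "Emit:" by a JSON object that holds its "name" and its "arguments", one argument or row to a line. send_rows: Moves the arm, as the interface text tells. Its arguments: {"type":"object","properties":{"plan":{"type":"array"},"grip_force":{"type":"number"}},"required":["plan"]}

```bash
ls; mkdir -p pics; python3 - <<'E'
from rig import robot
import cv2,json
s=robot.sense(); print(s)
for n in ["top","scene","wrist"]:
    p=robot.snapshot(n); cv2.imwrite(f"pics/{n}0.png",cv2.cvtColor(p["img"],cv2.COLOR_RGB2BGR))
    print(n,p["camera_matrix"].tolist(),p["R"].tolist(),p["t"].tolist())
    if n!="wrist":
        for l in ["plane_grip","mallet_grip","chisel_grip","square_grip","plane_spot","mallet_spot","chisel_spot","square_spot","jar_mid"]:
            print(l,[(x["confidence"],x["bbox"]) for x in robot.search_frame(l,p)][:3])
E
```

```text
pics
{'time_s': 0.0, 'q': array([ 1.17256832e+00,  3.53645154e-01,  1.63414317e+00,  9.61828752e-06,
        1.15521657e+00, -2.35795009e-03]), 'qvel': array([ 0.00044262,  0.00031952,  0.00078051, -0.00011426, -0.00187686,
        0.00053163]), 'joint_efforts': array([ 3.51007557e-04, -5.93830454e+01, -3.34228170e+01,  6.98500383e-02,
        2.30997655e-02, -1.24496855e-04]), 'tcp_pos': array([240.78174983, 576.20405387, 213.86171122]), 'ee_rot': array([ 1.96646955e-01,  9.80474108e-01, -6.91126936e-04, -1.44797337e-04]), 'contact_force': array([-0.3106279 ,  0.76677003,  0.36877666]), 'ft_torque': array([ 0.01695327, -0.05085339, -0.03612438]), 'grip_width': 1.0021897620187752}
top [[463.7906861357818, 0.0, 253.40200097760496], [0.0, 463.7906861357818, 187.20790715972913], [0.0, 0.0, 1.0]] [[-0.016157476900753462, -0.9997905481633111, 0.012561677575364439], [-0.9806503406891021, 0.013394235259941507, -0.1953087396102632], [0.19509957777132658, -0.015474309842675898, -0.980661358720911]] [0.0051761960966437435, 564.2638529622275, 1173.3851486456704]
plane_grip [(0.59, [277.8, 236.2
[... 878 characters left out ...]
ip [(0.48, [310.2, 169.7, 17.3, 36.7])]
square_grip [(0.65, [168.4, 185.2, 28.1, 20.3])]
plane_spot [(0.84, [198.1, 225.6, 46.6, 59.6])]
mallet_spot [(0.79, [308.4, 222.3, 57.2, 54.5])]
chisel_spot [(0.73, [377.8, 195.7, 65.6, 48.7])]
square_spot [(0.72, [104.5, 215.5, 63.2, 49.8])]
jar_mid [(0.7, [250.7, 209.2, 16.2, 31.0])]
wrist [[306.2540349571157, 0.0, 255.93137661540345], [0.0, 306.2540349571157, 189.08447735571772], [0.0, 0.0, 1.0]] [[0.38648525887998725, 0.922294859080493, -0.0011565388733014075], [0.8958284399083585, -0.3750957312457605, 0.23831617371166172], [0.21936396905560385, -0.09314174850680246, -0.971186935540872]] [-624.1809016367513, -27.820472978959423, 389.1751916607173]
```

```bash
cat > h.py <<'E'
from rig import robot
import cv2,numpy as np
def proj(p,X):
    X=np.atleast_2d(np.asarray(X,float)); c=X@p["R"].T+p["t"]; u=c@p["camera_matrix"].T; return u[:,:2]/u[:,2:]
def unproj(p,uv,z):
    uv=np.atleast_2d(uv); d=np.linalg.inv(p["camera_matrix"])@np.c_[uv,np.ones(len(uv))].T
    d=p["R"].T@d; o=-p["R"].T@p["t"]; s=(z-o[2])/d[2]; return (o[:,None]+d*s).T
def rect(p,z,x0,x1,y0,y1,s):  # plan view: up=+x, left=+y ; col=(y1-y)*s,row=(x1-x)*s
    W=int((y1-y0)*s);H=int((x1-x0)*s)
    src=np.float32([[0,0],[W,0],[W,H],[0,H]])
    wp=[[x1,y1,z],[x1,y0,z],[x0,y0,z],[x0,y1,z]]
    M=cv2.getPerspectiveTransform(np.float32(proj(p,wp)),src)
    im=cv2.warpPerspective(cv2.cvtColor(p["img"],cv2.COLOR_RGB2BGR),M,(W,H),flags=cv2.INTER_CUBIC)
    for x in range(int(np.ceil(x0/50)*50),int(x1),50):
        for y in range(int(np.ceil(y0/50)*50),int(y1),50):
            c=(int((y1-y)*s),int((x1-x)*s)); cv2.circle(im,c,1,(255,0,255),-1)
            if y%100==0 and x%100==0: cv2.putText(im,f"{x},{y}",c,0,.3,(255,0,255))
    return im
def save(n,im): cv2.imwrite(f"pics/{n}.png",im)
E
python3 - <<'E'
from h import *
p=robot.snapshot("top")
for n,uv,z in [("plane",(277.8,236.2),25),("mallet",(221,236.5),25),("chisel",(165.2,238.8),16),("square",(339.9,232.9),10),("Tp",(305.4,159.5),18),("Tm",(196.7,153.1),18),("Tc",(104,192.7),18),("Ts",(398.4,188.4),18),("jar",(250.3,164.6),30)]:
    print(n,unproj(p,uv,z).round())
save("r0",rect(p,10,280,780,-470,470,.85))
E
```

```text
plane [[436. -72.  25.]]
mallet [[438.  79.  25.]]
chisel [[435. 229.  16.]]
square [[ 444. -241.   10.]]
Tp [[ 648. -154.   18.]]
Tm [[670. 146.  18.]]
Tc [[562. 397.  18.]]
Ts [[ 563. -407.   18.]]
jar [[632.  -1.  30.]]
```

View pics/top0.png

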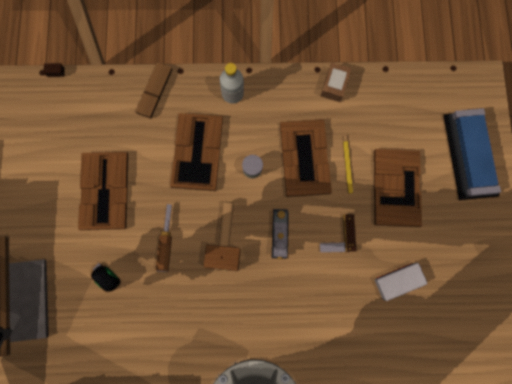

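View pics/scene0.png

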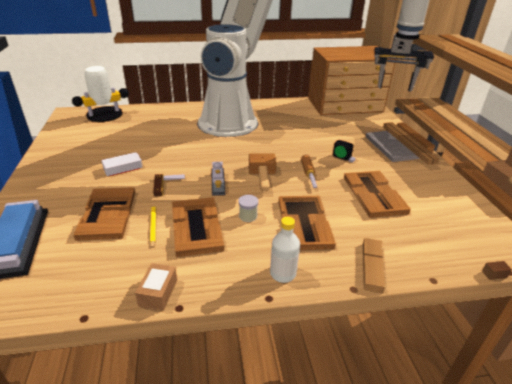

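View pics/wrist0.png

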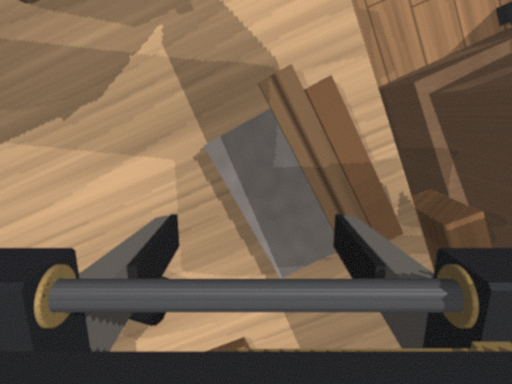

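```bash
ls pics
```

```text
r0.png
scene0.png
top0.png
wrist0.png
```

View pics/r0.png

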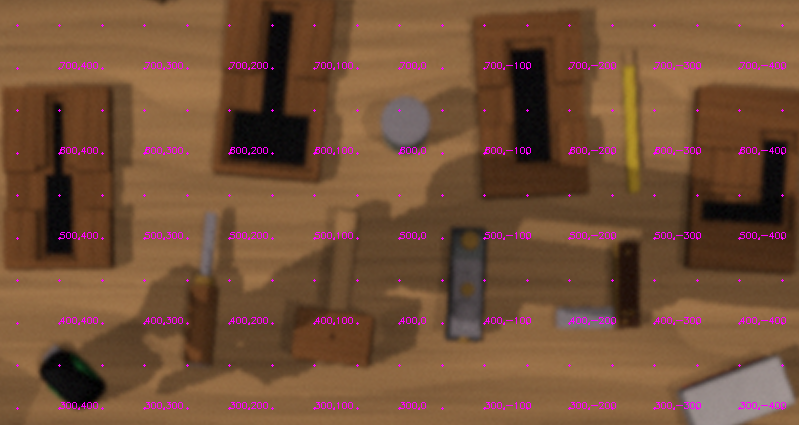

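```bash
python3 - <<'E'
from h import *
p=robot.snapshot("wrist"); C=-p["R"].T@p["t"]; print(C.round(1), robot.sense()["tcp_pos"], robot.grip_depth)
print(unproj(p,[[0,0],[512,0],[256,100],[256,189],[0,230],[512,230]],20).round())
p=robot.snapshot("top")
a=[rect(p,16,350,530,200,260,4),rect(p,22,350,530,30,130,3)]
save("c1",rect(p,12,370,530,-280,-30,3)); save("c2",rect(p,25,340,540,20,270,3))
E
```

```text
[180.8 601.5 383.9] [240.95512965 576.69016331 214.58135347] 18.700000000000003
[[-33. 396.  20.]
 [177. 897.  20.]
 [166. 607.  20.]
 [263. 567.  20.]
 [187. 247.  20.]
 [437. 844.  20.]]
```

View pics/c1.png

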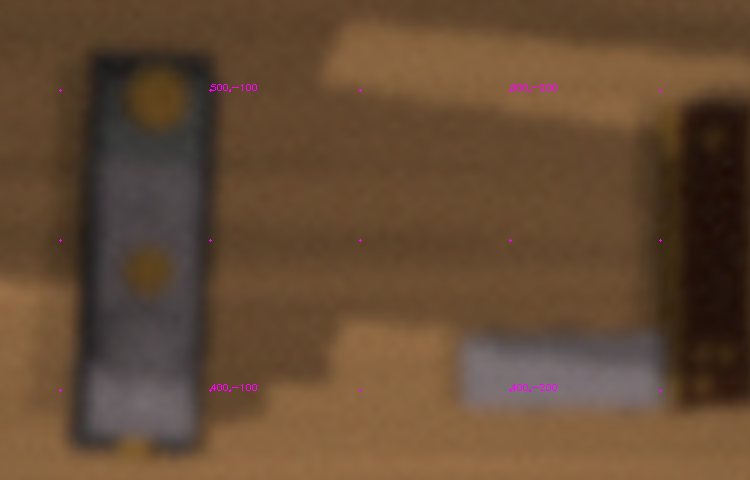

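View pics/c2.png

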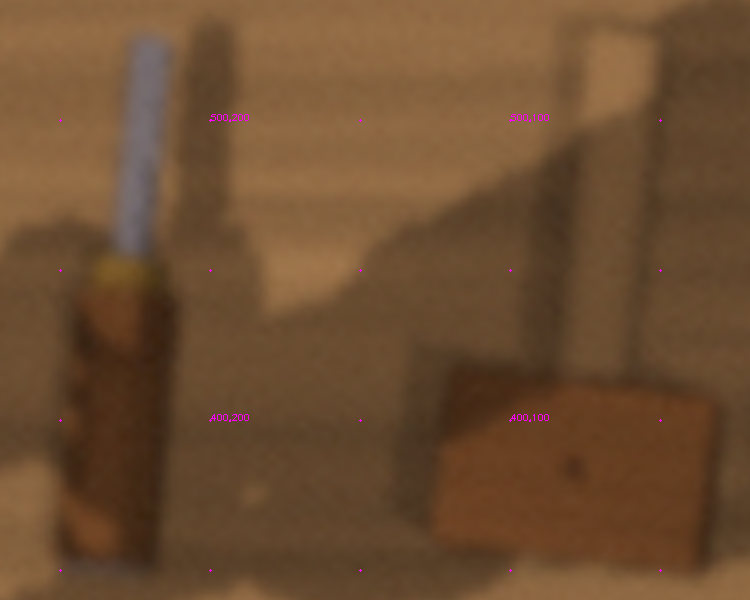

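Emit:
{"name": "send_rows", "arguments": {
  "plan": [
    {"offset":[0.025,-0.06,0],"turn":[0,0,0.05],"fingers":1},
    {"offset":[0.05,-0.12,0],"turn":[0,0,0.1],"fingers":1},
    {"offset":[0.075,-0.18,0],"turn":[0,0,0.15],"fingers":1},
    {"offset":[0.1,-0.24,0],"turn":[0,0,0.2],"fingers":1},
    {"offset":[0.12,-0.3,0],"turn":[0,0,0.25],"fingers":1},
    {"offset":[0.14,-0.36,0],"turn":[0,0,0.3],"fingers":1},
    {"offset":[0.16,-0.42,0],"turn":[0,0,0.35],"fingers":1},
    {"offset":[0.18,-0.46,0],"turn":[0,0,0.396],"fingers":1}
  ]
}}

```text
time_s: 2.2
tcp_pos: [421.3, 114.7, 215.0]
ee_rot: [-0.001, 1.0, 0.0, 0.0]
contact_force: [-0.3, 1.5, 0.2]
grip_width: 0.995
```

Emit:
{"name": "send_rows", "arguments": {
  "plan": [
    {"offset":[0.015,-0.04,0],"turn":[0,0,0],"fingers":1},
    {"offset":[0.03,-0.08,0],"turn":[0,0,0],"fingers":1},
    {"offset":[0.05,-0.12,0],"turn":[0,0,0],"fingers":1},
    {"offset":[0.05,-0.12,0],"turn":[0,0,0],"fingers":1},
    {"offset":[0.05,-0.12,0],"turn":[0,0,0],"fingers":1},
    {"offset":[0.05,-0.12,0],"turn":[0,0,0],"fingers":1},
    {"offset":[0.05,-0.12,0],"turn":[0,0,0],"fingers":1},
    {"offset":[0.05,-0.12,0],"turn":[0,0,0],"fingers":1}
  ]
}}

```text
time_s: 3.2
tcp_pos: [471.1, -4.8, 215.1]
ee_rot: [-0.001, 1.0, 0.0, 0.001]
contact_force: [0.4, -0.5, 0.4]
grip_width: 0.995
```

```bash
python3 - <<'E'
from h import *
print(robot.sense()["q"].round(2))
p=robot.snapshot("wrist"); np.save("w1.npy",p,allow_pickle=True)
save("w1",cv2.cvtColor(p["img"],cv2.COLOR_RGB2BGR))
save("w1r",rect(p,10,340,540,-280,270,1.4))
E
```

```text
[-0.01  0.11  1.95  0.    1.08 -1.59]
```

View pics/w1.png

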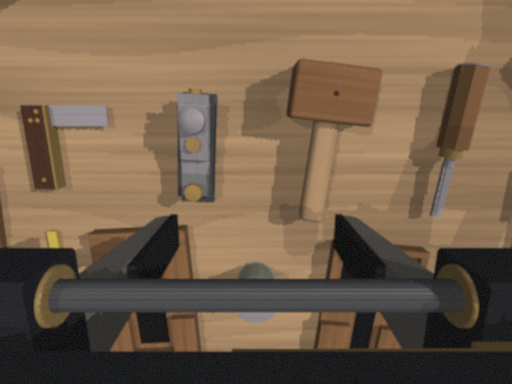

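View pics/w1r.png

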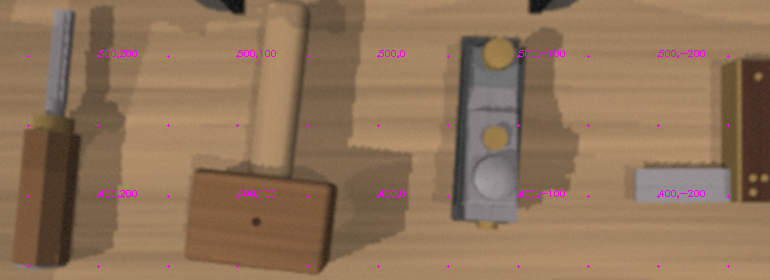

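```bash
cat >> h.py <<'E'
def crop(p,c0,c1,r0,r1,s):
    im=cv2.cvtColor(p["img"],cv2.COLOR_RGB2BGR)[r0:r1,c0:c1]; im=cv2.resize(im,None,fx=s,fy=s,interpolation=cv2.INTER_CUBIC)
    for c in range((c0+9)//10*10,c1,10):
        cv2.line(im,(int((c-c0+.5)*s),0),(int((c-c0+.5)*s),5 if c%20 else 10),(0,255,255),1)
        if c%20==0: cv2.putText(im,str(c),(int((c-c0)*s),20),0,.35,(0,255,255))
    for r in range((r0+9)//10*10,r1,10):
        cv2.line(im,(0,int((r-r0+.5)*s)),(5 if r%20 else 10,int((r-r0+.5)*s)),(0,255,255),1)
        if r%20==0: cv2.putText(im,str(r),(12,int((r-r0+.5)*s)),0,.35,(0,255,255))
    return im
from scipy.optimize import least_squares
def fit(p,pts,zg,x0):
    "pts: list of (model xyz rel. to grip point, uv); zg: world z of grip point"
    m=np.array([a for a,_ in pts],float); uv=np.array([b for _,b in pts],float)
    def W(v):
        c,s=np.cos(v[2]/100),np.sin(v[2]/100); return np.c_[v[0]+c*m[:,0]-s*m[:,1],v[1]+s*m[:,0]+c*m[:,1],zg+m[:,2]]
    r=least_squares(lambda v:(proj(p,W(v))-uv).ravel(),[*x0,0],loss="soft_l1")
    e=(proj(p,W(r.x))-uv); return r.x[0],r.x[1],r.x[2]/100,e.round(1)
E
python3 - <<'E'
from h import *
p=np.load("w1.npy",allow_pickle=True).item()
save("k1",crop(p,170,230,80,210,4.5)); save("k2",crop(p,280,390,50,225,3.4)); save("k3",crop(p,425,495,55,225,3.5)); save("k4",crop(p,15,115,95,200,5.5))
E
```

```text
(no output)
```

View pics/k1.png

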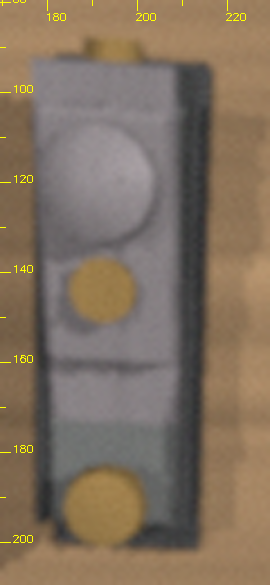

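View pics/k2.png

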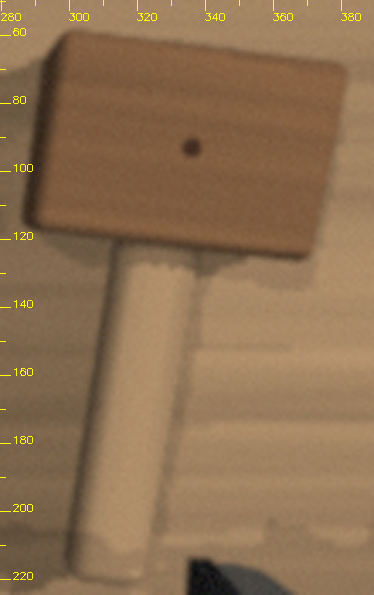

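View pics/k3.png

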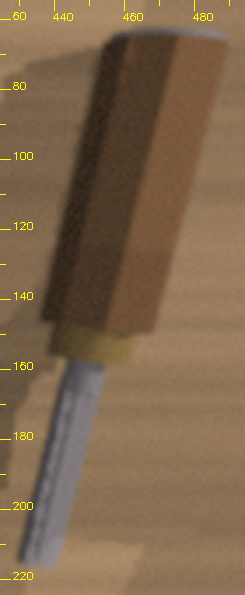

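View pics/k4.png

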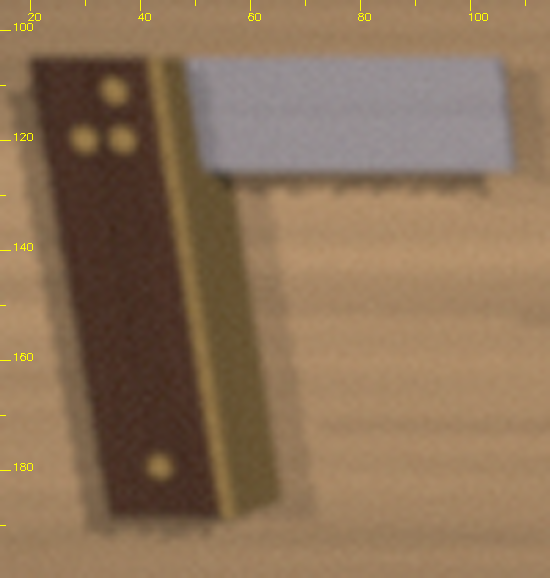

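```bash
python3 - <<'E'
from h import *
p=np.load("w1.npy",allow_pickle=True).item()
print(proj(p,[430,0,10]))
o=16*.414
for n,zg,x0,pts in [
("plane",22,(430,-70),[((67.5,21,-22),(211.5,201.5)),((-67.5,21,-22),(216,94)),((67.5,-21,4),(178,196)),((67.5,21,4),(206.5,199)),((-67.5,21,4),(208.5,94))]),
("mallet",25,(430,80),[((-80,-45,25),(298,59)),((-80,45,25),(382,69.5)),((-20,45,25),(370,126)),((-20,-45,25),(292,117)),((100,0,5),(311,219)),((40,14,0),(334,155)),((40,-14,0),(309,155))]),
("chisel",16,(430,230),[((-74,-o,16),(475,65)),((-74,16,o),(489,66)),((20,-o,16),(453,149)),((20,16,o),(466,150)),((106,0,0),(432,216)),((-74,-16,-o),(451,67)),((20,-16,-o),(434,146))]),
("square",9,(430,-240),[((-62,-14,9),(20,105)),((-62,14,9),(46,105)),((38,-14,9),(33,189)),((38,14,9),(57,189)),((-62,82,1),(105,105)),((-38,82,1),(107.5,126))])]:
    r=fit(p,pts,zg,x0); print(n,np.round(r[:3],3)); print(r[3].tolist())
E
```

```text
[[261.01564706 134.56675691]]
plane [ 4.47797e+02 -8.07070e+01 -6.90000e-02]
[[-0.3, -0.3], [-0.8, -0.7], [-4.3, 8.8], [1.6, 8.1], [3.7, -2.2]]
mallet [ 4.3330e+02  7.3067e+01 -1.0100e-01]
[[-0.1, -2.4], [3.1, -3.3], [3.7, -0.2], [-1.8, -0.1], [1.3, 2.0], [-3.4, 18.3], [-1.7, 16.0]]
chisel [ 4.26022e+02  2.28008e+02 -1.00000e-01]
[[-0.3, -2.6], [-0.2, 0.0], [-0.6, 0.6], [0.3, 0.7], [0.4, 0.4], [2.0, -2.2], [-0.6, 0.7]]
square [ 4.58052e+02 -2.65423e+02 -3.00000e-03]
[[-0.7, -0.2], [-2.4, -0.1], [0.9, -0.1], [-0.3, 0.0], [0.8, 0.4], [0.6, 0.1]]
```

Emit:
{"name": "send_rows", "arguments": {
  "plan": [
    {"offset":[0.037,-0.043,0],"turn":[0,0,0],"fingers":1},
    {"offset":[0.074,-0.086,0],"turn":[0,0,0],"fingers":1},
    {"offset":[0.111,-0.129,0],"turn":[0,0,0],"fingers":1},
    {"offset":[0.148,-0.172,0],"turn":[0,0,0],"fingers":1},
    {"offset":[0.185,-0.215,0],"turn":[0,0,0],"fingers":1},
    {"offset":[0.219,-0.255,0],"turn":[0,0,0],"fingers":1},
    {"offset":[0.219,-0.255,0],"turn":[0,0,0],"fingers":1},
    {"offset":[0.219,-0.255,0],"turn":[0,0,0],"fingers":1}
  ]
}}

```text
time_s: 4.25
tcp_pos: [689.6, -259.3, 214.3]
ee_rot: [-0.001, 1.0, 0.001, -0.0]
contact_force: [-0.4, -0.0, -0.0]
grip_width: 0.999
```

```bash
python3 - <<'E'
from h import *
p=robot.snapshot("wrist"); np.save("w2.npy",p,allow_pickle=True)
print(robot.sense()["q"].round(2))
save("w2",cv2.cvtColor(p["img"],cv2.COLOR_RGB2BGR))
E
```

```text
[-0.36  0.53  1.36  0.    1.25 -1.94]
```

View pics/w2.png

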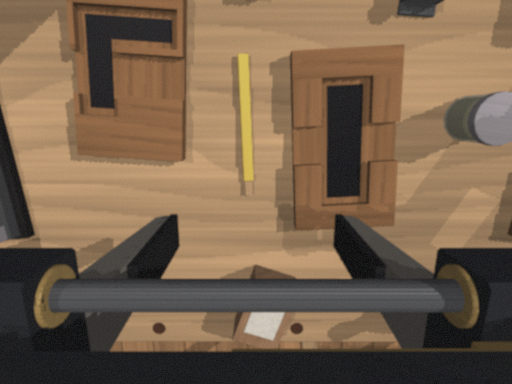

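Emit:
{"name": "send_rows", "arguments": {
  "plan": [
    {"offset":[0,0.05,0],"turn":[0,0,0],"fingers":1},
    {"offset":[0,0.11,0],"turn":[0,0,0],"fingers":1},
    {"offset":[0,0.17,0],"turn":[0,0,0],"fingers":1},
    {"offset":[0,0.23,0],"turn":[0,0,0],"fingers":1},
    {"offset":[0,0.29,0],"turn":[0,0,0],"fingers":1},
    {"offset":[0,0.35,0],"turn":[0,0,0],"fingers":1},
    {"offset":[0,0.41,0],"turn":[0,0,0],"fingers":1},
    {"offset":[0,0.47,0],"turn":[0,0,0],"fingers":1}
  ]
}}

```text
time_s: 5.3
tcp_pos: [688.0, 213.8, 215.6]
ee_rot: [-0.002, 1.0, 0.001, 0.0]
contact_force: [-0.3, 1.0, 0.0]
grip_width: 1.002
```

Emit:
{"name": "send_rows", "arguments": {
  "plan": [
    {"offset":[0,0.04,0],"turn":[0,0,0],"fingers":1},
    {"offset":[0,0.04,0],"turn":[0,0,0],"fingers":1},
    {"offset":[0,0.04,0],"turn":[0,0,0],"fingers":1},
    {"offset":[0,0.04,0],"turn":[0,0,0],"fingers":1},
    {"offset":[0,0.04,0],"turn":[0,0,0],"fingers":1},
    {"offset":[0,0.04,0],"turn":[0,0,0],"fingers":1},
    {"offset":[0,0.04,0],"turn":[0,0,0],"fingers":1},
    {"offset":[0,0.04,0],"turn":[0,0,0],"fingers":1}
  ]
}}

```text
time_s: 6.3
tcp_pos: [688.0, 253.7, 215.5]
ee_rot: [-0.002, 1.0, 0.001, 0.0]
contact_force: [1.2, 0.2, -0.4]
grip_width: 0.997
```

```bash
python3 - <<'E'
from h import *
p=robot.snapshot("wrist"); np.save("w3.npy",p,allow_pickle=True)
print(robot.sense()["q"].round(2),robot.sense()["tcp_pos"])
save("w3",cv2.cvtColor(p["img"],cv2.COLOR_RGB2BGR))
E
```

```text
[ 0.35  0.52  1.37  0.    1.25 -1.22] [688.02718022 253.71483533 215.50857212]
```

View pics/w3.png

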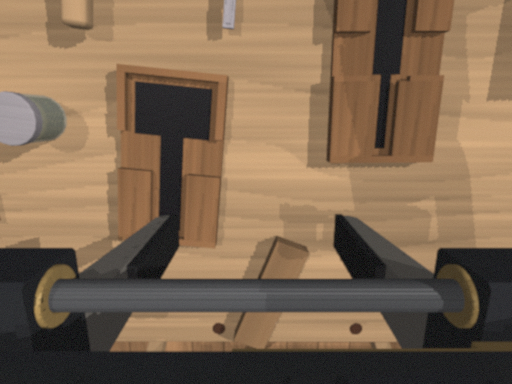

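```bash
python3 - <<'E'
from h import *
p=np.load("w2.npy",allow_pickle=True).item()
save("t1",crop(p,285,410,40,235,3)); save("t2",crop(p,65,195,0,170,3.5))
p=np.load("w3.npy",allow_pickle=True).item()
save("t3",crop(p,110,235,60,250,3.1)); save("t4",crop(p,325,455,0,170,3.5))
E
```

```text
(no output)
```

View pics/t1.png

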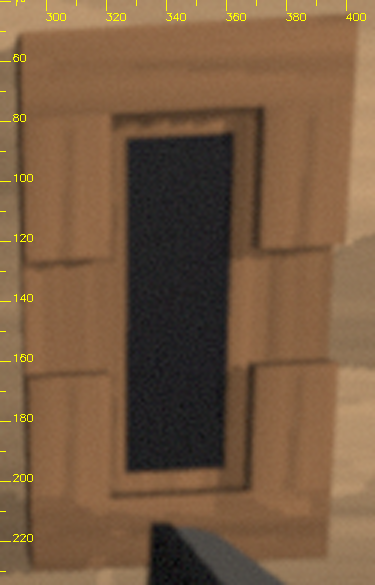

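View pics/t2.png

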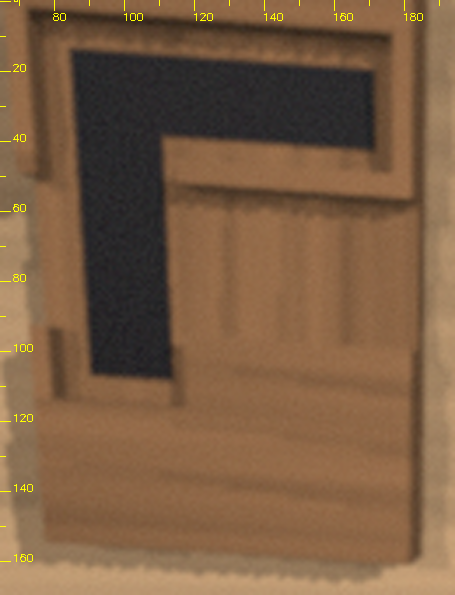

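View pics/t3.png

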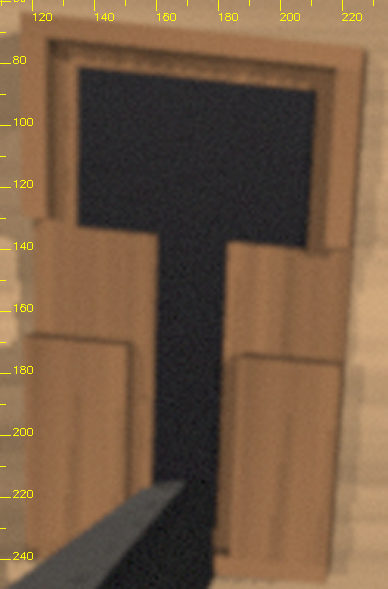

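View pics/t4.png

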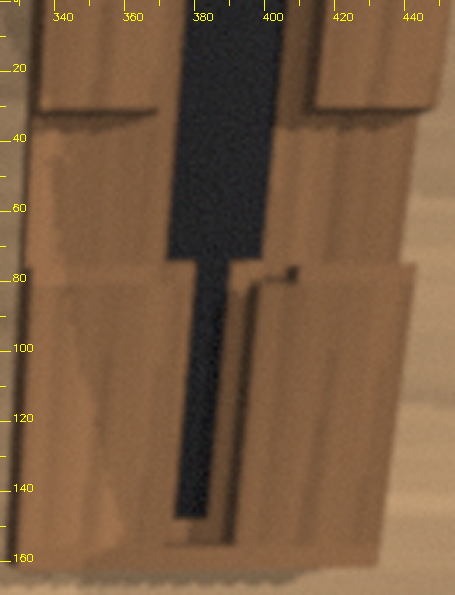

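```bash
python3 - <<'E'
from h import *
p2=np.load("w2.npy",allow_pickle=True).item();p3=np.load("w3.npy",allow_pickle=True).item();p1=np.load("w1.npy",allow_pickle=True).item()
for n,p,x0,pts in [
("plane",p2,(650,-150),[((-67.5,-21),(326.8,85.5)),((-67.5,21),(362.2,83.8)),((67.5,-21),(326.5,196.8)),((67.5,21),(358.8,195.2))]),
("square",p2,(560,-400),[((-62,-14),(85.1,13.5)),((-62,82),(171.6,20.1)),((-38,82),(171.6,42.4)),((-38,14),(110.8,38.1)),((38,-14),(90.2,106.9)),((38,14),(113.9,107.8))]),
("mallet",p3,(660,150),[((-80,-45),(134.7,81.4)),((-80,45),(211.8,88.9)),((-20,45),(208.9,139.8)),((-20,-45),(134.7,132.7)),((-20,-14),(160.5,135.3)),((-20,14),(182.7,137.6))]),
("chisel",p3,(560,400),[((20,-16),(371.9,73.8)),((20,16),(399.1,73.2)),((20,-6),(380.2,74.4)),((20,6),(389.9,74.4)),((106,-6),(374.2,148.1)),((106,6),(383.6,147.2))])]:
    r=fit(p,[((*a,0),b) for a,b in pts],10,x0); print(n,np.round(r[:3],3)); print(r[3].tolist())
r=fit(p1,[((-80,-45,25),(298,59)),((-80,45,25),(382,69.5)),((-20,45,25),(370,126)),((-20,-45,25),(292,117)),((100,0,5),(311,219))],25,(430,70)); print(np.round(r[:3],3),r[3].tolist())
# cross-check with top cam: overlay
t=robot.snapshot("top"); im=cv2.resize(cv2.cvtColor(t["img"],cv2.COLOR_RGB2BGR),None,fx=2.5,fy=2.5,interpolation=cv2.INTER_CUBIC)
def ol(x,y,a,z,m):
    m=np.array(m,float);c,s=np.cos(a),np.sin(a)
    w=np.c_[x+c*m[:,0]-s*m[:,1],y+s*m[:,0]+c*m[:,1],np.full(len(m),z)]
    cv2.polylines(im,[np.int32((proj(t,w)+.5)*2.5)],True,(0,255,0),1)
R=lambda a,b,c,d:[(a,c),(b,c),(b,d),(a,d)]
ol(447.8,-80,-.035,13,R(-67.5,67.5,-21,21)); ol(433,73,-.1,50,R(-80,-20,-45,45)); ol(433,73,-.1,25,R(-20,100,-14,14))
ol(426,228,-.1,16,R(-74,20,-16,16)); ol(426,228,-.1,16,R(20,106,-6,6)); ol(458,-265,0,18,R(-62,38,-14,14)); ol(458,-265,0,10,R(-62,-38,-14,82))
save("ov",im[460:760,330:950])
E
```

```text
plane [ 6.57857e+02 -1.54418e+02  5.30000e-02]
[[-0.5, -0.3], [0.5, -0.6], [-0.5, 0.6], [0.5, 0.5]]
square [ 5.79060e+02 -4.39583e+02 -6.50000e-02]
[[-0.6, -0.5], [0.2, -0.7], [0.2, 0.5], [0.2, 0.4], [-0.1, -0.1], [0.0, 0.6]]
mallet [ 6.69502e+02  1.48844e+02 -9.20000e-02]
[[-0.2, -0.6], [0.2, -0.4], [0.1, 0.4], [-0.3, 0.3], [-0.3, 0.2], [0.7, 0.1]]
chisel [5.57099e+02 4.01129e+02 1.40000e-02]
[[-0.5, -0.0], [0.0, 0.3], [-0.1, -0.7], [0.6, -0.8], [-0.2, 0.4], [0.3, 1.1]]
[ 4.34307e+02  7.17910e+01 -1.08000e-01] [[-0.9, -1.6], [2.2, -1.9], [2.5, 1.0], [-2.8, 0.6], [-0.3, 2.7]]
```

View pics/ov.png

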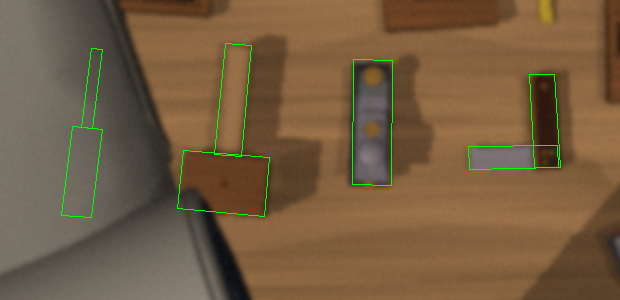

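Emit:
{"name": "send_rows", "arguments": {
  "plan": [
    {"offset":[-0.05,-0.005,-0.02],"turn":[0,0,-0.02],"fingers":1},
    {"offset":[-0.1,-0.01,-0.05],"turn":[0,0,-0.04],"fingers":1},
    {"offset":[-0.15,-0.015,-0.08],"turn":[0,0,-0.06],"fingers":1},
    {"offset":[-0.2,-0.02,-0.11],"turn":[0,0,-0.08],"fingers":1},
    {"offset":[-0.25,-0.025,-0.125],"turn":[0,0,-0.1],"fingers":1},
    {"offset":[-0.262,-0.026,-0.125],"turn":[0,0,-0.1],"fingers":1},
    {"offset":[-0.262,-0.026,-0.14],"turn":[0,0,-0.1],"fingers":1},
    {"offset":[-0.262,-0.026,-0.14],"turn":[0,0,-0.1],"fingers":1}
  ]
}}

```text
time_s: 7.4
tcp_pos: [427.2, 228.1, 75.0]
ee_rot: [0.048, 0.999, 0.001, 0.0]
contact_force: [-0.5, -0.7, 0.8]
grip_width: 1.001
```

```bash
python3 - <<'E'
from h import *
p=robot.snapshot("wrist"); s=robot.sense()
print(s["q"].round(2),s["tcp_pos"],s["ee_rot"])
save("w4",cv2.cvtColor(p["img"],cv2.COLOR_RGB2BGR))
E
```

```text
[ 0.49  0.33  2.05  0.    0.76 -0.99] [427.36622851 228.10070719  75.29351022] [4.81133060e-02 9.98841563e-01 6.17535475e-04 5.10449456e-04]
```

View pics/w4.png

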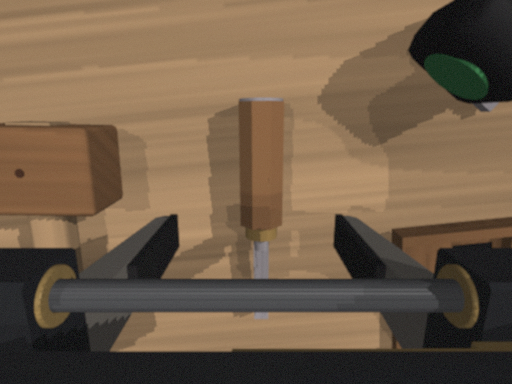

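Emit:
{"name": "send_rows", "arguments": {
  "grip_force": 35,
  "plan": [
    {"offset":[0,0,-0.04],"turn":[0,0,0],"fingers":1},
    {"offset":[0,0,-0.065],"turn":[0,0,0],"fingers":1},
    {"offset":[0,0,-0.071],"turn":[0,0,0],"fingers":1},
    {"offset":[0,0,-0.071],"turn":[0,0,0],"fingers":0},
    {"offset":[0,0,-0.071],"turn":[0,0,0],"fingers":-1},
    {"offset":[0,0,-0.071],"turn":[0,0,0],"fingers":-1},
    {"offset":[0,0,-0.071],"turn":[0,0,0],"fingers":-1},
    {"offset":[0,0,-0.071],"turn":[0,0,0],"fingers":-1}
  ]
}}

```text
time_s: 8.45
tcp_pos: [427.5, 228.2, 4.6]
ee_rot: [0.048, 0.999, 0.001, 0.001]
contact_force: [-0.2, 0.5, -0.2]
grip_width: 0.476
```

Emit:
{"name": "send_rows", "arguments": {
  "plan": [
    {"offset":[0,0,0],"turn":[0,0,0],"fingers":-1},
    {"offset":[0,0,0],"turn":[0,0,0],"fingers":-1},
    {"offset":[0,0,0],"turn":[0,0,0],"fingers":-1},
    {"offset":[0,0,0],"turn":[0,0,0],"fingers":-1},
    {"offset":[0,0,0],"turn":[0,0,0],"fingers":-1},
    {"offset":[0,0,0.005],"turn":[0,0,0],"fingers":-1},
    {"offset":[0,0,0.015],"turn":[0,0,0],"fingers":-1},
    {"offset":[0,0,0.03],"turn":[0,0,0],"fingers":-1}
  ]
}}

```text
time_s: 9.45
tcp_pos: [427.1, 228.0, 35.2]
ee_rot: [0.048, 0.999, 0.0, 0.0]
contact_force: [0.5, 0.3, -2.0]
grip_width: 0.345
```

Emit:
{"name": "send_rows", "arguments": {
  "plan": [
    {"offset":[0,0,0.03],"turn":[0,0,0.01],"fingers":-1},
    {"offset":[0.02,0.03,0.05],"turn":[0,0,0.03],"fingers":-1},
    {"offset":[0.05,0.07,0.06],"turn":[0,0,0.05],"fingers":-1},
    {"offset":[0.08,0.11,0.06],"turn":[0,0,0.08],"fingers":-1},
    {"offset":[0.11,0.15,0.06],"turn":[0,0,0.11],"fingers":-1},
    {"offset":[0.131,0.173,0.06],"turn":[0,0,0.11],"fingers":-1},
    {"offset":[0.131,0.173,0.05],"turn":[0,0,0.11],"fingers":-1},
    {"offset":[0.131,0.173,0.04],"turn":[0,0,0.11],"fingers":-1}
  ]
}}

```text
time_s: 10.45
tcp_pos: [557.2, 400.1, 74.7]
ee_rot: [-0.007, 1.0, 0.0, -0.0]
contact_force: [-0.3, -0.1, -1.8]
grip_width: 0.344
```

```bash
python3 - <<'E'
from h import *
p=robot.snapshot("wrist"); s=robot.sense()
print(s["q"].round(2),s["tcp_pos"],s["ee_rot"])
save("w5",cv2.cvtColor(p["img"],cv2.COLOR_RGB2BGR))
E
```

```text
[ 0.62  0.59  1.6   0.    0.96 -0.96] [556.34207359 399.37446006  73.14405203] [-6.76927052e-03  9.99976308e-01 -5.33405388e-04 -1.12935656e-03]
```

View pics/w5.png

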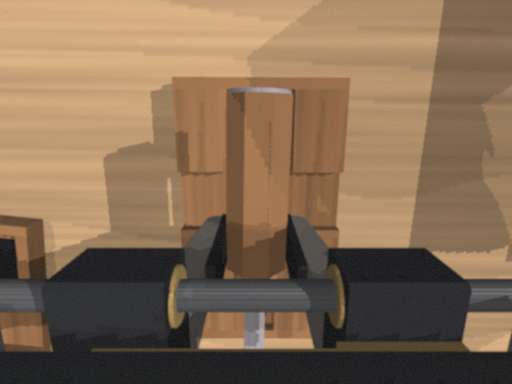

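Emit:
{"name": "send_rows", "arguments": {
  "plan": [
    {"offset":[0.001,0.001,-0.02],"turn":[0,0,0],"fingers":-1},
    {"offset":[0.001,0.001,-0.035],"turn":[0,0,0],"fingers":-1},
    {"offset":[0.001,0.001,-0.045],"turn":[0,0,0],"fingers":-1},
    {"offset":[0.001,0.001,-0.052],"turn":[0,0,0],"fingers":-1},
    {"offset":[0.001,0.001,-0.056],"turn":[0,0,0],"fingers":-1},
    {"offset":[0.001,0.001,-0.059],"turn":[0,0,0],"fingers":-1},
    {"offset":[0.001,0.001,-0.059],"turn":[0,0,0],"fingers":-1},
    {"offset":[0.001,0.001,-0.059],"turn":[0,0,0],"fingers":-1}
  ]
}}

```text
time_s: 11.5
tcp_pos: [557.6, 400.6, 14.7]
ee_rot: [-0.007, 1.0, -0.0, -0.001]
contact_force: [-0.8, 0.1, 3.1]
grip_width: 0.342
```

Seated with light contact. Open, then lift.

Emit:
{"name": "send_rows", "arguments": {
  "plan": [
    {"offset":[0,0,0],"turn":[0,0,0],"fingers":0},
    {"offset":[0,0,0],"turn":[0,0,0],"fingers":0.6},
    {"offset":[0,0,0],"turn":[0,0,0],"fingers":0.6},
    {"offset":[0,0,0],"turn":[0,0,0],"fingers":0.8},
    {"offset":[0,0,0.02],"turn":[0,0,0],"fingers":0.8},
    {"offset":[0,0,0.06],"turn":[0,0,0],"fingers":1},
    {"offset":[0,0,0.12],"turn":[0,0,0],"fingers":1},
    {"offset":[0,0,0.12],"turn":[0,0,0],"fingers":1}
  ]
}}

```text
time_s: 12.5
tcp_pos: [560.8, 402.8, 141.9]
ee_rot: [-0.007, 1.0, 0.003, 0.003]
contact_force: [-0.3, -0.4, -0.4]
grip_width: 1.001
```

```bash
python3 - <<'E'
from h import *
p=robot.snapshot("wrist"); s=robot.sense()
print(s["q"].round(2),s["tcp_pos"],s["ee_rot"])
save("w6",cv2.cvtColor(p["img"],cv2.COLOR_RGB2BGR))
E
```

```text
[ 0.62  0.52  1.55  0.    1.06 -0.96] [559.25704861 401.73916125 138.72770639] [-0.00679728  0.99997443  0.00143885  0.00169297]
```

View pics/w6.png

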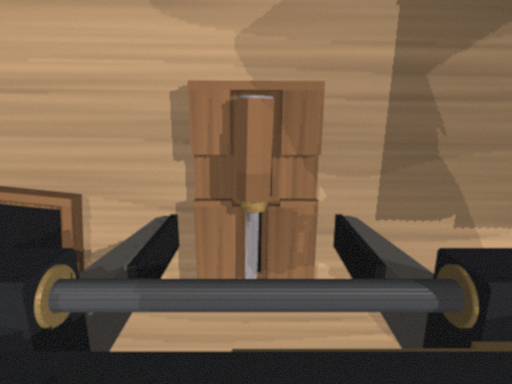

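Emit:
{"name": "send_rows", "arguments": {
  "plan": [
    {"offset":[-0.02,-0.05,0],"turn":[0,0,-0.02],"fingers":1},
    {"offset":[-0.04,-0.105,0],"turn":[0,0,-0.04],"fingers":1},
    {"offset":[-0.06,-0.16,0],"turn":[0,0,-0.06],"fingers":1},
    {"offset":[-0.08,-0.215,0],"turn":[0,0,-0.08],"fingers":1},
    {"offset":[-0.1,-0.27,-0.02],"turn":[0,0,-0.1],"fingers":1},
    {"offset":[-0.12,-0.32,-0.04],"turn":[0,0,-0.118],"fingers":1},
    {"offset":[-0.126,-0.33,-0.05],"turn":[0,0,-0.118],"fingers":1},
    {"offset":[-0.126,-0.33,-0.05],"turn":[0,0,-0.118],"fingers":1}
  ]
}}

```text
time_s: 13.55
tcp_pos: [432.5, 71.4, 88.1]
ee_rot: [0.053, 0.999, 0.001, 0.001]
contact_force: [-0.0, -0.1, 0.2]
grip_width: 1.0
```

```bash
python3 - <<'E'
from h import *
p=robot.snapshot("wrist"); s=robot.sense()
print(s["q"].round(2),s["tcp_pos"],s["ee_rot"])
save("w7",cv2.cvtColor(p["img"],cv2.COLOR_RGB2BGR))
for z in (50,25): print(z,unproj(p,[[256,195]],z))
E
```

```text
[ 0.16  0.25  2.13  0.    0.76 -1.31] [433.67866923  72.15346215  88.71258762] [0.05240417 0.9986234  0.00144491 0.0017384 ]
50 [[422.36004645  71.6046054   50.        ]]
25 [[429.01168626  70.93465756  25.        ]]
```

View pics/w7.png

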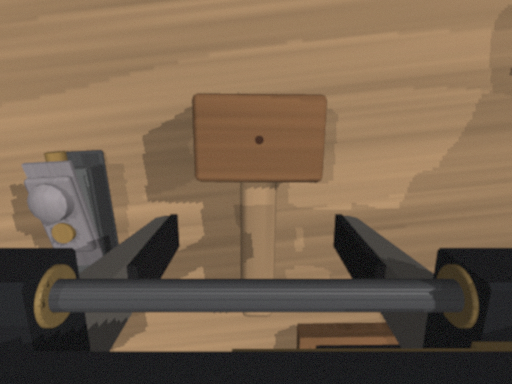

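Emit:
{"name": "send_rows", "arguments": {
  "grip_force": 45,
  "plan": [
    {"offset":[0,0,-0.04],"turn":[0,0,0],"fingers":0.6},
    {"offset":[0,0,-0.07],"turn":[0,0,0],"fingers":0.4},
    {"offset":[0,0,-0.082],"turn":[0,0,0],"fingers":0.2},
    {"offset":[0,0,-0.082],"turn":[0,0,0],"fingers":-0.2},
    {"offset":[0,0,-0.082],"turn":[0,0,0],"fingers":-1},
    {"offset":[0,0,-0.082],"turn":[0,0,0],"fingers":-1},
    {"offset":[0,0,-0.082],"turn":[0,0,0],"fingers":-1},
    {"offset":[0,0,-0.082],"turn":[0,0,0],"fingers":-1}
  ]
}}

```text
time_s: 14.6
tcp_pos: [434.4, 72.3, 7.4]
ee_rot: [0.052, 0.999, 0.002, 0.002]
contact_force: [0.1, 0.4, 7.2]
grip_width: 0.3
```

Emit:
{"name": "send_rows", "arguments": {
  "plan": [
    {"offset":[0,0,0],"turn":[0,0,0],"fingers":-1},
    {"offset":[0,0,0],"turn":[0,0,0],"fingers":-1},
    {"offset":[0,0,0],"turn":[0,0,0],"fingers":-1},
    {"offset":[0,0,0],"turn":[0,0,0],"fingers":-1},
    {"offset":[0,0,0],"turn":[0,0,0],"fingers":-1},
    {"offset":[0,0,0.004],"turn":[0,0,0],"fingers":-1},
    {"offset":[0,0,0.01],"turn":[0,0,0],"fingers":-1},
    {"offset":[0,0,0.02],"turn":[0,0,0],"fingers":-1}
  ]
}}

```text
time_s: 15.6
tcp_pos: [434.0, 72.2, 27.7]
ee_rot: [0.052, 0.999, 0.002, 0.002]
contact_force: [0.5, 0.4, -3.1]
grip_width: 0.301
```

```bash
python3 - <<'E'
from h import *
p=robot.snapshot("wrist"); s=robot.sense()
print(s)
save("w8",cv2.cvtColor(p["img"],cv2.COLOR_RGB2BGR))
p=robot.snapshot("scene"); save("s8",crop(p,180,400,130,260,3.4))
E
```

```text
{'time_s': 15.65, 'q': array([ 0.15974024,  0.36094543,  2.16454522,  0.00375334,  0.60959079,
       -1.30921991]), 'qvel': array([-0.00194423,  0.01169847, -0.00395623, -0.00094249, -0.0434234 ,
        0.00071857]), 'joint_efforts': array([-6.16802383e-03, -4.12737644e+01, -1.77280694e+01,  2.81701377e-02,
       -8.86349101e-02,  4.92370018e-04]), 'tcp_pos': array([434.88795671,  72.36769304,  28.88270242]), 'ee_rot': array([0.05242888, 0.99861877, 0.00173635, 0.00295791]), 'contact_force': array([ 0.53628271, -0.28893029, -2.17574601]), 'ft_torque': array([ 0.04614965, -0.19123475, -0.02504393]), 'grip_width': 0.2982580171812539}
```

View pics/w8.png

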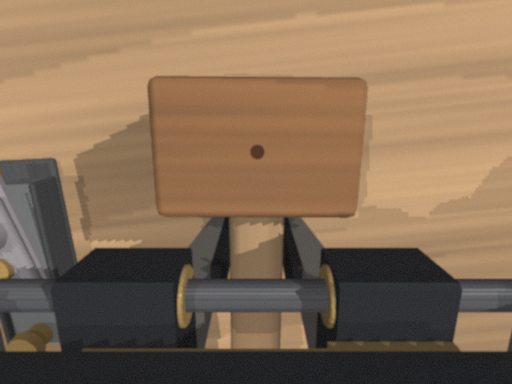

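View pics/s8.png

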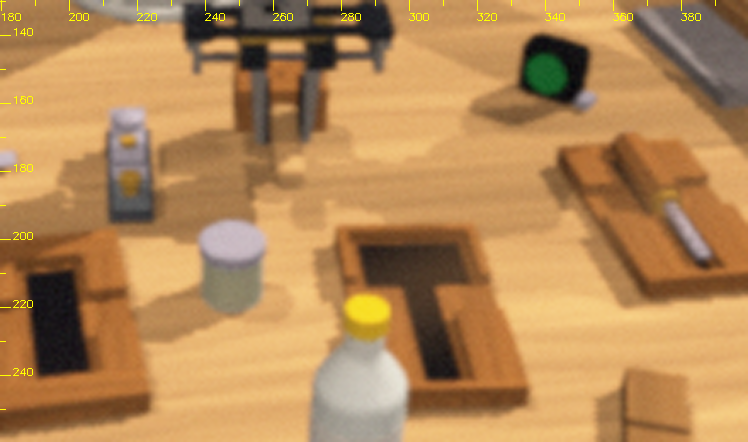

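Emit:
{"name": "send_rows", "arguments": {
  "plan": [
    {"offset":[0,0,0.03],"turn":[0,0,0],"fingers":-1},
    {"offset":[0.02,0.007,0.06],"turn":[0,0,0],"fingers":-1},
    {"offset":[0.06,0.02,0.07],"turn":[0,0,0],"fingers":-1},
    {"offset":[0.11,0.036,0.07],"turn":[0,0,0.005],"fingers":-1},
    {"offset":[0.16,0.052,0.07],"turn":[0,0,0.01],"fingers":-1},
    {"offset":[0.21,0.068,0.07],"turn":[0,0,0.013],"fingers":-1},
    {"offset":[0.235,0.077,0.06],"turn":[0,0,0.013],"fingers":-1},
    {"offset":[0.235,0.077,0.04],"turn":[0,0,0.013],"fingers":-1}
  ]
}}

```text
time_s: 16.7
tcp_pos: [672.1, 150.1, 68.3]
ee_rot: [0.046, 0.999, 0.002, 0.005]
contact_force: [-0.7, -0.3, -2.2]
grip_width: 0.302
```

```bash
python3 - <<'E'
from h import *
p=robot.snapshot("wrist"); s=robot.sense()
print(s["q"].round(2),s["tcp_pos"],s["ee_rot"])
save("w9",cv2.cvtColor(p["img"],cv2.COLOR_RGB2BGR))
E
```

```text
[ 0.22  0.6   1.61  0.    0.93 -1.26] [668.27910283 149.05571567  64.48296115] [0.04582302 0.99894779 0.00129835 0.00137291]
```

View pics/w9.png

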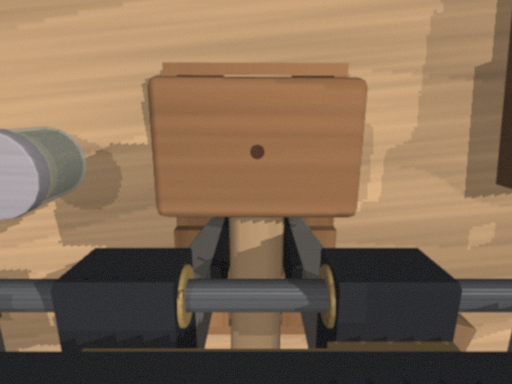

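Emit:
{"name": "send_rows", "arguments": {
  "plan": [
    {"offset":[0.001,0,-0.01],"turn":[0,0,0],"fingers":-1},
    {"offset":[0.001,0,-0.018],"turn":[0,0,0],"fingers":-1},
    {"offset":[0.001,0,-0.026],"turn":[0,0,0],"fingers":-1},
    {"offset":[0.001,0,-0.034],"turn":[0,0,0],"fingers":-1},
    {"offset":[0.001,0,-0.04],"turn":[0,0,0],"fingers":-1},
    {"offset":[0.001,0,-0.043],"turn":[0,0,0],"fingers":-1},
    {"offset":[0.001,0,-0.043],"turn":[0,0,0],"fingers":-1},
    {"offset":[0.001,0,-0.043],"turn":[0,0,0],"fingers":-1}
  ]
}}

```text
time_s: 17.75
tcp_pos: [669.4, 149.1, 21.7]
ee_rot: [0.046, 0.999, 0.001, 0.002]
contact_force: [0.1, -0.3, -2.7]
grip_width: 0.301
```

Emit:
{"name": "send_rows", "arguments": {
  "plan": [
    {"offset":[0,0,-0.002],"turn":[0,0,0],"fingers":-1},
    {"offset":[0,0,-0.004],"turn":[0,0,0],"fingers":-1},
    {"offset":[0,0,-0.005],"turn":[0,0,0],"fingers":-1},
    {"offset":[0,0,-0.005],"turn":[0,0,0],"fingers":-1},
    {"offset":[0,0,-0.005],"turn":[0,0,0],"fingers":-1},
    {"offset":[0,0,-0.005],"turn":[0,0,0],"fingers":-1},
    {"offset":[0,0,-0.005],"turn":[0,0,0],"fingers":-1},
    {"offset":[0,0,-0.005],"turn":[0,0,0],"fingers":-1}
  ]
}}

```text
time_s: 18.75
tcp_pos: [669.7, 149.1, 17.5]
ee_rot: [0.046, 0.999, 0.001, 0.002]
contact_force: [-1.9, -1.4, 6.0]
grip_width: 0.304
```

Contact at the expected height. Release and rise.

Emit:
{"name": "send_rows", "arguments": {
  "plan": [
    {"offset":[0,0,0],"turn":[0,0,0],"fingers":0},
    {"offset":[0,0,0],"turn":[0,0,0],"fingers":0.3},
    {"offset":[0,0,0],"turn":[0,0,0],"fingers":0.6},
    {"offset":[0,0,0],"turn":[0,0,0],"fingers":0.6},
    {"offset":[0,0,0.02],"turn":[0,0,0],"fingers":0.6},
    {"offset":[0,0,0.06],"turn":[0,0,0],"fingers":0.8},
    {"offset":[0,0,0.11],"turn":[0,0,0],"fingers":1},
    {"offset":[0,0,0.11],"turn":[0,0,0],"fingers":1}
  ]
}}

```text
time_s: 19.75
tcp_pos: [672.9, 149.9, 133.6]
ee_rot: [0.046, 0.999, 0.003, 0.006]
contact_force: [0.1, 0.4, -0.7]
grip_width: 0.999
```

```bash
python3 - <<'E'
from h import *
p=robot.snapshot("wrist"); s=robot.sense()
print(s["q"].round(2),s["tcp_pos"],s["ee_rot"])
save("w10",cv2.cvtColor(p["img"],cv2.COLOR_RGB2BGR))
E
```

```text
[ 0.22  0.52  1.57  0.    1.04 -1.26] [671.32929111 149.53489145 130.88873461] [0.04583529 0.99893779 0.00207915 0.00425299]
```

View pics/w10.png

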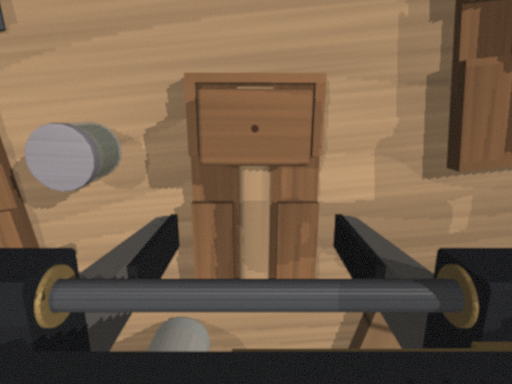

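Emit:
{"name": "send_rows", "arguments": {
  "plan": [
    {"offset":[-0.04,-0.041,0],"turn":[0,0,0.01],"fingers":1},
    {"offset":[-0.08,-0.082,0],"turn":[0,0,0.02],"fingers":1},
    {"offset":[-0.12,-0.124,0],"turn":[0,0,0.03],"fingers":1},
    {"offset":[-0.16,-0.165,0],"turn":[0,0,0.04],"fingers":1},
    {"offset":[-0.2,-0.206,-0.02],"turn":[0,0,0.05],"fingers":1},
    {"offset":[-0.222,-0.229,-0.03],"turn":[0,0,0.052],"fingers":1},
    {"offset":[-0.222,-0.229,-0.03],"turn":[0,0,0.052],"fingers":1},
    {"offset":[-0.222,-0.229,-0.03],"turn":[0,0,0.052],"fingers":1}
  ]
}}

```text
time_s: 20.8
tcp_pos: [450.0, -79.2, 101.0]
ee_rot: [0.02, 1.0, 0.002, 0.004]
contact_force: [-0.2, 0.4, -0.1]
grip_width: 1.004
```

```bash
python3 - <<'E'
from h import *
p=robot.snapshot("wrist"); s=robot.sense(); np.save("w11.npy",p,allow_pickle=True)
print(s["q"].round(2),s["tcp_pos"],s["ee_rot"])
im=cv2.cvtColor(p["img"],cv2.COLOR_RGB2BGR)
x,y,a=447.8,-80,-.04
for z in(0,26):
    m=np.array([(-67.5,-21),(67.5,-21),(67.5,21),(-67.5,21)]);c,sn=np.cos(a),np.sin(a)
    w=np.c_[x+c*m[:,0]-sn*m[:,1],y+sn*m[:,0]+c*m[:,1],np.full(4,z)]
    cv2.polylines(im,[np.int32(proj(p,w))],True,(0,255,0) if z else (0,0,255),1)
save("w11",im)
E
```

```text
[-0.18  0.25  2.09  0.01  0.8  -1.72] [450.40525259 -79.04772938 101.11353634] [0.01969416 0.999793   0.00221655 0.00460291]
```

View pics/w11.png

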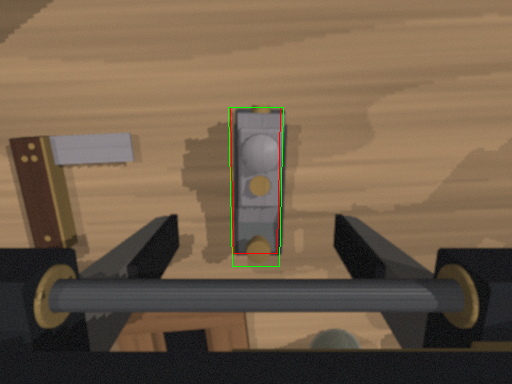

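Emit:
{"name": "send_rows", "arguments": {
  "grip_force": 50,
  "plan": [
    {"offset":[-0.002,-0.001,-0.05],"turn":[-0.004,0.009,0],"fingers":1},
    {"offset":[-0.002,-0.001,-0.085],"turn":[-0.004,0.009,0],"fingers":0.8},
    {"offset":[-0.002,-0.001,-0.097],"turn":[-0.004,0.009,0],"fingers":0.6},
    {"offset":[-0.002,-0.001,-0.097],"turn":[-0.004,0.009,0],"fingers":0.2},
    {"offset":[-0.002,-0.001,-0.097],"turn":[-0.004,0.009,0],"fingers":-1},
    {"offset":[-0.002,-0.001,-0.097],"turn":[-0.004,0.009,0],"fingers":-1},
    {"offset":[-0.002,-0.001,-0.097],"turn":[-0.004,0.009,0],"fingers":-1},
    {"offset":[-0.002,-0.001,-0.097],"turn":[-0.004,0.009,0],"fingers":-1}
  ]
}}

```text
time_s: 21.85
tcp_pos: [449.3, -79.8, 5.2]
ee_rot: [0.02, 1.0, 0.0, 0.001]
contact_force: [0.3, 4.6, 7.2]
grip_width: 0.449
```

Emit:
{"name": "send_rows", "arguments": {
  "plan": [
    {"offset":[0,0,0],"turn":[0,0,0],"fingers":-1},
    {"offset":[0,0,0],"turn":[0,0,0],"fingers":-1},
    {"offset":[0,0,0],"turn":[0,0,0],"fingers":-1},
    {"offset":[0,0,0],"turn":[0,0,0],"fingers":-1},
    {"offset":[0,0,0.002],"turn":[0,0,0],"fingers":-1},
    {"offset":[0,0,0.006],"turn":[0,0,0],"fingers":-1},
    {"offset":[0,0,0.012],"turn":[0,0,0],"fingers":-1},
    {"offset":[0,0,0.02],"turn":[0,0,0],"fingers":-1}
  ]
}}

```text
time_s: 22.85
tcp_pos: [449.2, -79.8, 25.6]
ee_rot: [0.02, 1.0, 0.0, 0.001]
contact_force: [0.0, -0.8, -5.4]
grip_width: 0.453
```

```bash
python3 - <<'E'
from h import *
p=robot.snapshot("wrist"); s=robot.sense()
print(s["tcp_pos"],s["ee_rot"],s["contact_force"],s["ft_torque"])
save("w12",cv2.cvtColor(p["img"],cv2.COLOR_RGB2BGR))
p=robot.snapshot("scene"); save("s12",crop(p,150,330,130,260,4))
E
```

```text
[449.83631041 -79.88336358  26.53469786] [2.01188908e-02 9.99796116e-01 2.15594080e-04 1.70606960e-03] [ 0.84516947 -0.28850248 -5.67537812] [ 0.03057323 -0.0967672  -0.04428539]
```

View pics/w12.png

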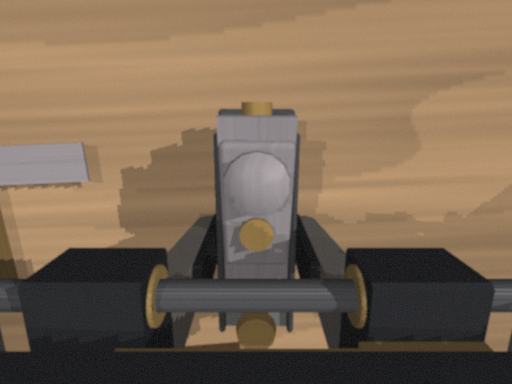

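View pics/s12.png

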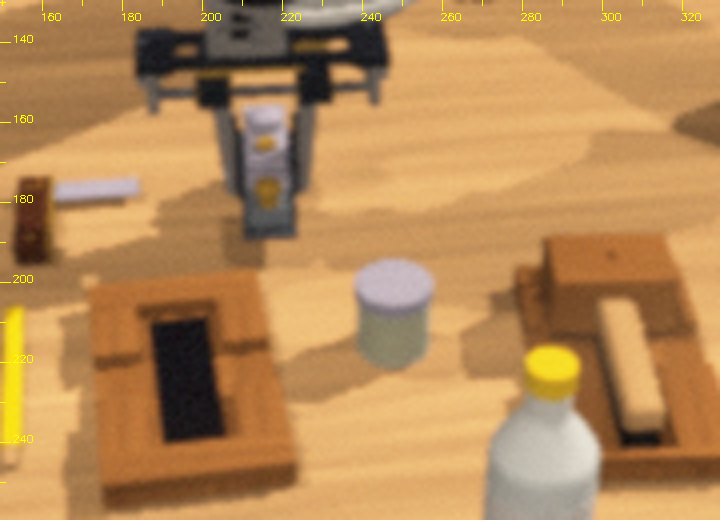

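Emit:
{"name": "send_rows", "arguments": {
  "plan": [
    {"offset":[0,0,0.03],"turn":[0,0,0.01],"fingers":-1},
    {"offset":[0.02,-0.007,0.06],"turn":[0,0,0.02],"fingers":-1},
    {"offset":[0.06,-0.021,0.07],"turn":[0,0,0.04],"fingers":-1},
    {"offset":[0.105,-0.037,0.07],"turn":[0,0,0.06],"fingers":-1},
    {"offset":[0.15,-0.053,0.07],"turn":[0,0,0.08],"fingers":-1},
    {"offset":[0.19,-0.068,0.065],"turn":[0,0,0.093],"fingers":-1},
    {"offset":[0.209,-0.0745,0.05],"turn":[0,0,0.093],"fingers":-1},
    {"offset":[0.209,-0.0745,0.04],"turn":[0,0,0.093],"fingers":-1}
  ]
}}

```text
time_s: 23.95
tcp_pos: [659.4, -154.7, 64.9]
ee_rot: [-0.026, 1.0, 0.0, 0.002]
contact_force: [-1.2, 0.4, -5.9]
grip_width: 0.456
```

```bash
python3 - <<'E'
from h import *
p=robot.snapshot("wrist"); s=robot.sense()
print(s["tcp_pos"],s["ee_rot"])
save("w13",cv2.cvtColor(p["img"],cv2.COLOR_RGB2BGR))
E
```

```text
[ 657.30996801 -154.08024435   63.43225333] [-2.63061047e-02  9.99653644e-01  7.51322393e-04  1.31259664e-04]
```

View pics/w13.png

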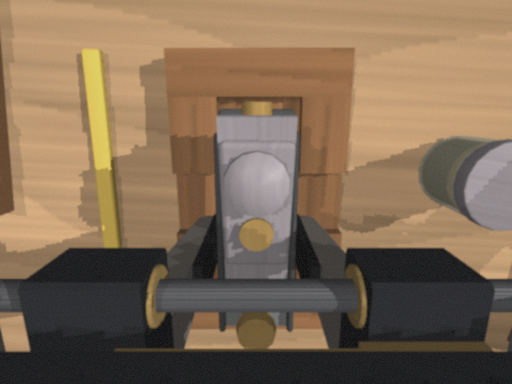

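Emit:
{"name": "send_rows", "arguments": {
  "plan": [
    {"offset":[0.001,0,-0.01],"turn":[0,0,0],"fingers":-1},
    {"offset":[0.001,0,-0.02],"turn":[0,0,0],"fingers":-1},
    {"offset":[0.001,0,-0.028],"turn":[0,0,0],"fingers":-1},
    {"offset":[0.001,0,-0.035],"turn":[0,0,0],"fingers":-1},
    {"offset":[0.001,0,-0.04],"turn":[0,0,0],"fingers":-1},
    {"offset":[0.001,0,-0.043],"turn":[0,0,0],"fingers":-1},
    {"offset":[0.001,0,-0.043],"turn":[0,0,0],"fingers":-1},
    {"offset":[0.001,0,-0.043],"turn":[0,0,0],"fingers":-1}
  ]
}}

```text
time_s: 25.0
tcp_pos: [658.5, -154.1, 20.7]
ee_rot: [-0.026, 1.0, 0.001, 0.0]
contact_force: [0.5, -0.1, -6.0]
grip_width: 0.453
```

Emit:
{"name": "send_rows", "arguments": {
  "plan": [
    {"offset":[0,0,-0.002],"turn":[0,0,0],"fingers":-1},
    {"offset":[0,0,-0.004],"turn":[0,0,0],"fingers":-1},
    {"offset":[0,0,-0.006],"turn":[0,0,0],"fingers":-1},
    {"offset":[0,0,-0.006],"turn":[0,0,0],"fingers":-1},
    {"offset":[0,0,-0.006],"turn":[0,0,0],"fingers":-1},
    {"offset":[0,0,-0.006],"turn":[0,0,0],"fingers":-1},
    {"offset":[0,0,-0.006],"turn":[0,0,0],"fingers":-1},
    {"offset":[0,0,-0.006],"turn":[0,0,0],"fingers":-1}
  ]
}}

```text
time_s: 26.0
tcp_pos: [658.6, -154.1, 15.3]
ee_rot: [-0.026, 1.0, 0.001, 0.0]
contact_force: [-4.1, 0.9, 6.3]
grip_width: 0.458
```

Emit:
{"name": "send_rows", "arguments": {
  "plan": [
    {"offset":[0,0,0],"turn":[0,0,0],"fingers":0},
    {"offset":[0,0,0],"turn":[0,0,0],"fingers":0.4},
    {"offset":[0,0,0],"turn":[0,0,0],"fingers":0.7},
    {"offset":[0,0,0],"turn":[0,0,0],"fingers":0.7},
    {"offset":[0,0,0.02],"turn":[0,0,0],"fingers":0.7},
    {"offset":[0,0,0.06],"turn":[0,0,0],"fingers":0.8},
    {"offset":[0,0,0.11],"turn":[0,0,0],"fingers":1},
    {"offset":[0,0,0.11],"turn":[0,0,0],"fingers":1}
  ]
}}

```text
time_s: 27.0
tcp_pos: [661.8, -154.9, 131.3]
ee_rot: [-0.026, 1.0, -0.0, 0.005]
contact_force: [0.5, -0.3, -0.4]
grip_width: 0.998
```

```bash
python3 - <<'E'
from h import *
p=robot.snapshot("wrist"); s=robot.sense()
print(s["tcp_pos"],s["ee_rot"])
save("w14",cv2.cvtColor(p["img"],cv2.COLOR_RGB2BGR))
E
```

```text
[ 660.15919523 -154.53534005  128.64391524] [-2.62932793e-02  9.99650211e-01  2.87627325e-05  2.84919021e-03]
```

View pics/w14.png

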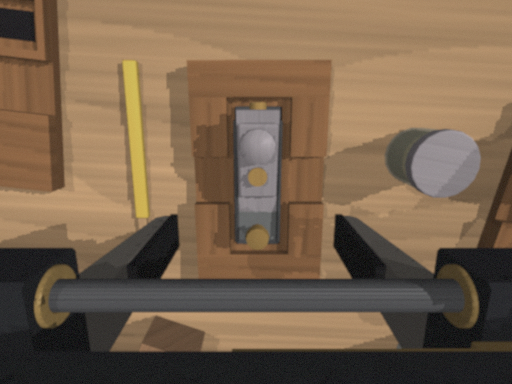

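Emit:
{"name": "send_rows", "arguments": {
  "plan": [
    {"offset":[-0.04,-0.022,0],"turn":[0,0,-0.01],"fingers":1},
    {"offset":[-0.085,-0.047,0],"turn":[0,0,-0.02],"fingers":1},
    {"offset":[-0.13,-0.072,0],"turn":[0,0,-0.03],"fingers":1},
    {"offset":[-0.175,-0.096,-0.01],"turn":[0,0,-0.045],"fingers":1},
    {"offset":[-0.201,-0.111,-0.02],"turn":[0,-0.003,-0.055],"fingers":1},
    {"offset":[-0.201,-0.111,-0.03],"turn":[0,0,-0.055],"fingers":1},
    {"offset":[-0.201,-0.111,-0.03],"turn":[0,0,-0.055],"fingers":1},
    {"offset":[-0.201,-0.111,-0.03],"turn":[0,0,-0.055],"fingers":1}
  ]
}}

```text
time_s: 28.05
tcp_pos: [460.2, -265.1, 98.6]
ee_rot: [0.001, 1.0, -0.0, 0.003]
contact_force: [-0.5, 0.4, 0.8]
grip_width: 1.0
```

```bash
python3 - <<'E'
from h import *
p=robot.snapshot("wrist"); s=robot.sense(); np.save("w15.npy",p,allow_pickle=True)
print(s["q"].round(2),s["tcp_pos"],s["ee_rot"])
im=cv2.cvtColor(p["img"],cv2.COLOR_RGB2BGR)
x,y,a=458,-265,0
for z,m in((18,[(-62,-14),(38,-14),(38,14),(-62,14)]),(10,[(-62,-14),(-62,82),(-38,82),(-38,-14)])):
    m=np.array(m);w=np.c_[x+m[:,0],y+m[:,1],np.full(4,z)]
    cv2.polylines(im,[np.int32(proj(p,w))],True,(0,255,0),1)
save("w15",im)
E
```

```text
[-0.53  0.35  1.94  0.    0.85 -2.1 ] [ 460.25317578 -265.13720928   98.78455062] [ 5.96063548e-04  9.99995000e-01 -1.14002483e-04  3.10353075e-03]
```

View pics/w15.png

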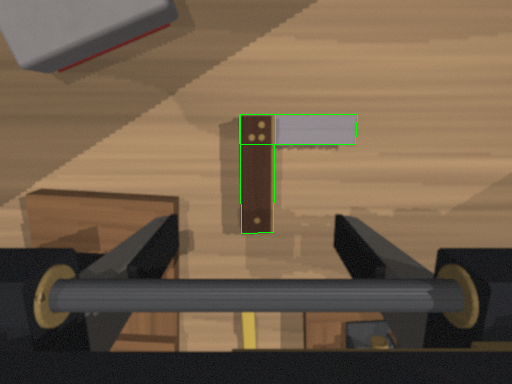

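Emit:
{"name": "send_rows", "arguments": {
  "grip_force": 40,
  "plan": [
    {"offset":[-0.002,0,-0.05],"turn":[0,0.006,0],"fingers":1},
    {"offset":[-0.002,0,-0.085],"turn":[0,0.006,0],"fingers":0.6},
    {"offset":[-0.002,0,-0.096],"turn":[0,0.006,0],"fingers":0.4},
    {"offset":[-0.002,0,-0.0965],"turn":[0,0.006,0],"fingers":0},
    {"offset":[-0.002,0,-0.0965],"turn":[0,0.006,0],"fingers":-1},
    {"offset":[-0.002,0,-0.0965],"turn":[0,0.006,0],"fingers":-1},
    {"offset":[-0.002,0,-0.0965],"turn":[0,0.006,0],"fingers":-1},
    {"offset":[-0.002,0,-0.0965],"turn":[0,0.006,0],"fingers":-1}
  ]
}}

```text
time_s: 29.1
tcp_pos: [458.5, -265.3, 2.8]
ee_rot: [0.001, 1.0, -0.0, 0.0]
contact_force: [-0.9, 0.2, 5.4]
grip_width: 0.3
```

Emit:
{"name": "send_rows", "arguments": {
  "plan": [
    {"offset":[0,0,0],"turn":[0,0,0],"fingers":-1},
    {"offset":[0,0,0],"turn":[0,0,0],"fingers":-1},
    {"offset":[0,0,0],"turn":[0,0,0],"fingers":-1},
    {"offset":[0,0,0],"turn":[0,0,0],"fingers":-1},
    {"offset":[0,0,0.002],"turn":[0,0,0],"fingers":-1},
    {"offset":[0,0,0.006],"turn":[0,0,0],"fingers":-1},
    {"offset":[0,0,0.012],"turn":[0,0,0],"fingers":-1},
    {"offset":[0,0,0.02],"turn":[0,0,0],"fingers":-1}
  ]
}}

```text
time_s: 30.1
tcp_pos: [458.4, -265.3, 23.2]
ee_rot: [0.001, 1.0, -0.0, 0.0]
contact_force: [0.4, -0.7, -1.9]
grip_width: 0.304
```

```bash
python3 - <<'E'
from h import *
p=robot.snapshot("wrist"); s=robot.sense()
print(s["tcp_pos"],s["ee_rot"],s["contact_force"],s["ft_torque"])
save("w16",cv2.cvtColor(p["img"],cv2.COLOR_RGB2BGR))
p=robot.snapshot("scene"); save("s16",crop(p,60,240,130,260,4))
E
```

```text
[ 459.06145889 -265.63396287   24.26098414] [ 6.97697487e-04  9.99999077e-01 -6.05966030e-04  9.96295274e-04] [ 0.52974878 -0.38309469 -1.0274818 ] [ 0.014656   -0.06879261  0.03903002]
```

View pics/w16.png

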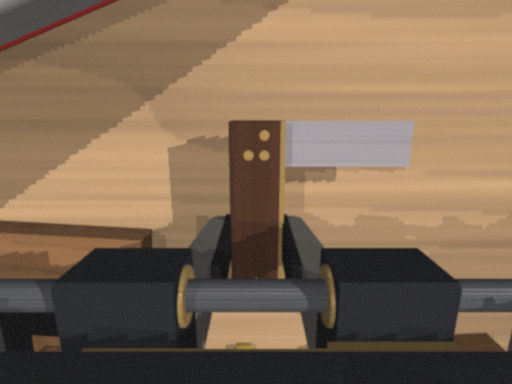

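View pics/s16.png

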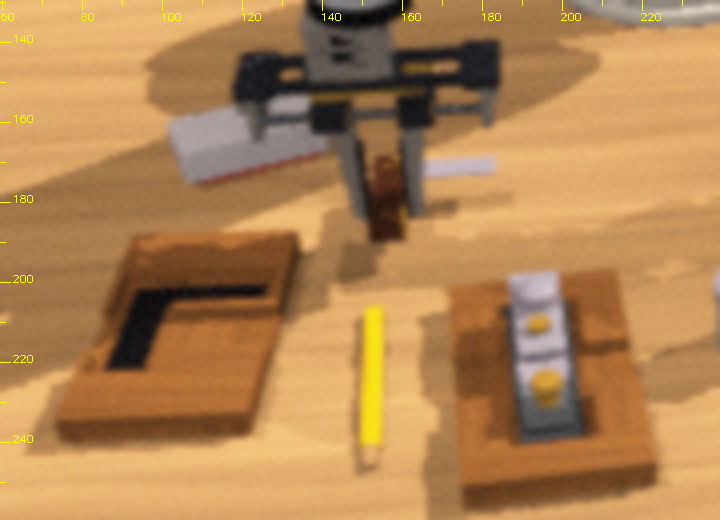

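Emit:
{"name": "send_rows", "arguments": {
  "plan": [
    {"offset":[0,0,0.03],"turn":[0,0,0],"fingers":-1},
    {"offset":[0.015,-0.02,0.06],"turn":[0,0,-0.01],"fingers":-1},
    {"offset":[0.04,-0.057,0.07],"turn":[0,0,-0.03],"fingers":-1},
    {"offset":[0.07,-0.1,0.07],"turn":[0,0,-0.05],"fingers":-1},
    {"offset":[0.1,-0.144,0.07],"turn":[0,0,-0.066],"fingers":-1},
    {"offset":[0.1205,-0.174,0.06],"turn":[0,0,-0.066],"fingers":-1},
    {"offset":[0.1205,-0.174,0.045],"turn":[0,0,-0.066],"fingers":-1},
    {"offset":[0.1205,-0.174,0.04],"turn":[0,0,-0.066],"fingers":-1}
  ]
}}

```text
time_s: 31.2
tcp_pos: [578.1, -438.2, 61.9]
ee_rot: [0.034, 0.999, 0.0, -0.0]
contact_force: [-0.7, 0.4, -1.3]
grip_width: 0.302
```

```bash
python3 - <<'E'
from h import *
p=robot.snapshot("wrist"); s=robot.sense()
print(s["q"].round(2),s["tcp_pos"],s["ee_rot"])
save("w17",cv2.cvtColor(p["img"],cv2.COLOR_RGB2BGR))
E
```

```text
[-0.65  0.66  1.5   0.    0.98 -2.15] [ 578.01666911 -437.95662695   61.84694176] [ 3.35886446e-02  9.99435571e-01  4.39105223e-04 -3.87984375e-04]
```

View pics/w17.png

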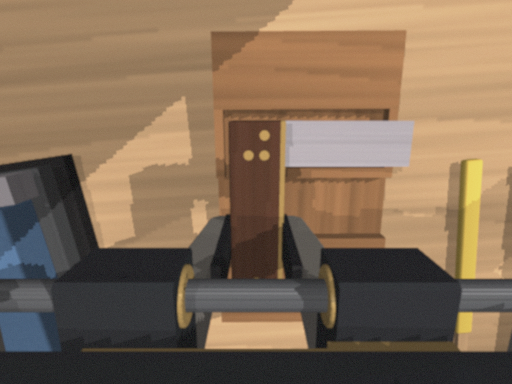

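Emit:
{"name": "send_rows", "arguments": {
  "plan": [
    {"offset":[0.0015,-0.0015,-0.01],"turn":[0,0,0],"fingers":-1},
    {"offset":[0.0015,-0.0015,-0.02],"turn":[0,0,0],"fingers":-1},
    {"offset":[0.0015,-0.0015,-0.028],"turn":[0,0,0],"fingers":-1},
    {"offset":[0.0015,-0.0015,-0.035],"turn":[0,0,0],"fingers":-1},
    {"offset":[0.0015,-0.0015,-0.04],"turn":[0,0,0],"fingers":-1},
    {"offset":[0.0015,-0.0015,-0.043],"turn":[0,0,0],"fingers":-1},
    {"offset":[0.0015,-0.0015,-0.043],"turn":[0,0,0],"fingers":-1},
    {"offset":[0.0015,-0.0015,-0.043],"turn":[0,0,0],"fingers":-1}
  ]
}}

```text
time_s: 32.25
tcp_pos: [579.7, -439.6, 19.1]
ee_rot: [0.034, 0.999, 0.0, -0.0]
contact_force: [0.9, 0.6, -1.9]
grip_width: 0.3
```

Emit:
{"name": "send_rows", "arguments": {
  "plan": [
    {"offset":[0,0,-0.002],"turn":[0,0,0],"fingers":-1},
    {"offset":[0,0,-0.004],"turn":[0,0,0],"fingers":-1},
    {"offset":[0,0,-0.006],"turn":[0,0,0],"fingers":-1},
    {"offset":[0,0,-0.0065],"turn":[0,0,0],"fingers":-1},
    {"offset":[0,0,-0.0065],"turn":[0,0,0],"fingers":-1},
    {"offset":[0,0,-0.0065],"turn":[0,0,0],"fingers":-1},
    {"offset":[0,0,-0.0065],"turn":[0,0,0],"fingers":-1},
    {"offset":[0,0,-0.0065],"turn":[0,0,0],"fingers":-1}
  ]
}}

```text
time_s: 33.25
tcp_pos: [579.7, -439.6, 12.9]
ee_rot: [0.034, 0.999, 0.0, -0.0]
contact_force: [-2.1, 1.1, 5.0]
grip_width: 0.298
```

Emit:
{"name": "send_rows", "arguments": {
  "plan": [
    {"offset":[0,0,0],"turn":[0,0,0],"fingers":-0.1},
    {"offset":[0,0,0],"turn":[0,0,0],"fingers":0.2},
    {"offset":[0,0,0],"turn":[0,0,0],"fingers":0.4},
    {"offset":[0,0,0],"turn":[0,0,0],"fingers":0.4},
    {"offset":[0,0,0.02],"turn":[0,0,0],"fingers":0.4},
    {"offset":[0,0,0.06],"turn":[0,0,0],"fingers":0.6},
    {"offset":[0,0,0.11],"turn":[0,0,0],"fingers":1},
    {"offset":[0,0,0.11],"turn":[0,0,0],"fingers":1}
  ]
}}

```text
time_s: 34.25
tcp_pos: [582.5, -441.7, 129.5]
ee_rot: [0.034, 0.999, -0.002, 0.004]
contact_force: [-0.2, 0.1, -0.1]
grip_width: 0.988
```

```bash
python3 - <<'E'
from h import *
p=robot.snapshot("wrist"); s=robot.sense()
print(s["tcp_pos"],s["ee_rot"])
save("w18",cv2.cvtColor(p["img"],cv2.COLOR_RGB2BGR))
p=robot.snapshot("scene"); save("s18",crop(p,60,450,150,260,2))
p=robot.snapshot("top"); print([(l,[(d["confidence"],unproj(p,d["bbox"][:2],z).round()[0].tolist()) for d in robot.search_frame(l,p)][:1]) for l,z in (("jar_mid",30),("chisel_grip",26),("mallet_grip",35),("plane_grip",35),("square_grip",20))])
save("top18",rect(p,20,450,800,-520,490,.78))
E
```

```text
[ 581.16988136 -440.72943988  126.75367997] [ 0.03358636  0.99943276 -0.00132873  0.00208336]
[('jar_mid', [(0.8, [631.0, -10.0, 30.0])]), ('chisel_grip', [(0.74, [570.0, 396.0, 26.0])]), ('mallet_grip', [(0.73, [630.0, -3.0, 35.0])]), ('plane_grip', [(0.78, [651.0, -151.0, 35.0])]), ('square_grip', [(0.86, [561.0, -407.0, 20.0])])]
```

View pics/w18.png

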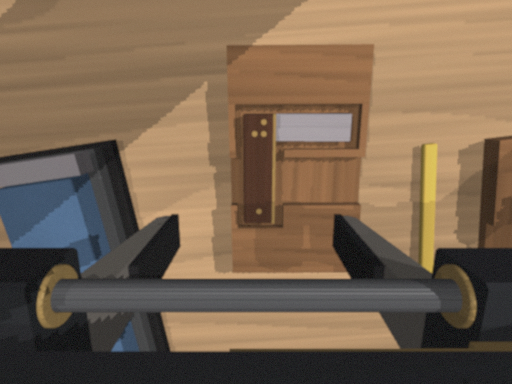

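View pics/s18.png

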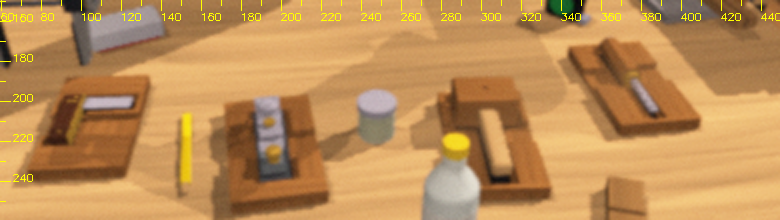

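View pics/top18.png

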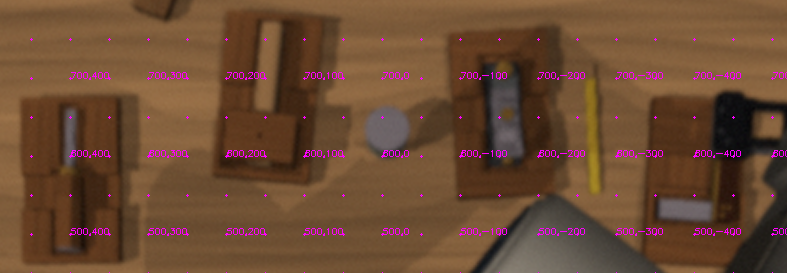

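```bash
python3 -c "
from rig import robot
print(robot.sense()['contact_force'],robot.finish_job())"
```

```text
the job is handed in; nothing more can be done
[-0.22032661 -0.39432286 -0.69304834] None
```

All four tools are back in their matching trays and the job is handed in, at about 34 s of the 112 s allowed. `finish_job()` gives no verdict, so whether it passes is not confirmed.

- **Placement:** I gripped each tool where the task says to and lowered it to light contact (3–6 N). Contact came 10 mm above the pick height each time, to within 0.1 mm, which is the recess floor. I let go only then and backed off upwards.
- **Position:** The gripper was within about 2 mm of each tray point I had measured when I released. I did not re-measure the tools' final positions in numbers. The wrist picture after each release and the last scene and top pictures show every tool lying inside its recess.
- **Arm:** It ended clear of everything, about 127 mm up with the gripper open and no contact force.
- **Disagreements at the last check:** The detector pointed to the jar when asked for the mallet. It also put the jar about 9 mm from its first reading. My own reading of the plan pictures puts the jar at y ≈ -6 mm both before and after, and I never worked next to it, so I treated both as detector error.

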